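# Put the stencil squeegees away under their channel covers

### The arm

A 6-joint arm with a two-finger parallel gripper is mounted at the origin on a cart in front of the work surface, level with it; the furniture and walls round the work are solid. World frame = base frame: x ahead of the robot, y to its left, z up, the work surface at z = 0. Lengths are in m, angles in rad, forces in N, time in s.
With the tool pointing down it reaches from about 0.225 to 0.875 m from the base axis. Payload 3.4 kg.
Tool frame: the origin (TCP) lies between the finger pads; the fingertips stand 22 mm ahead of it and the grasp point (between the pads) lies 3 mm ahead of it (manip.finger_overhang is the distance from the TCP to the fingertips, in m); z points along the fingers, y is the line along which they close (so a half turn about z gives the same grasp; the last joint's range is limited). The gripper opens to 85 mm and grips with 20 to 120 N. Pads are 22 mm wide; open, the fingers measure 114 mm over their backs; the gripper's body (76 mm by 85 mm) begins 54 mm behind the grasp point. The pads swing forward as they close: fully open they stand 13 mm farther back than shut.
Start: joints at [1.036, 0.276, 1.505, -0, 1.361, -0.121], TCP at [0.231, 0.526, 0.253] pointing down, gripper open.
Joint ranges: [-2.89, 2.89], [-0.75, 2.08], [0.22, 2.7], [-1.18, 4.32], [0.11, 2.71], [-2.7, 2.7]. Speed limits (rad/s): [2.57, 2.57, 3.14, 3.14, 3.14, 3.14].

### API

Orientations are given as a unit quaternion [w, x, y, z].
In Python, from rig import get_state, eyes, order, manip gives the robot as it stands.
- The arm moves only by the tool drive_tool, never from a script. Its argument "rows" is a list of rows, each a list of 4 numbers: the shift along the tool's x, y, z in units of 25 mm (1.0 is 25 mm), then the turn about the tool's z in units of 6 degrees (1.0 is 6 degrees). A call has exactly 8 rows; each row is the pose to reach, as a shift and turn from the pose commanded when the call began, along the tool's axes at that moment; what a row does not reach only later rows make up. A row lasts 1/12 s, in which the tool goes at most 41.7 mm and 7.16 degrees, less where a joint would pass 70% of its speed; a pose out of reach is approached as far as the arm can. A call with a gripper value outside its range is refused whole. "grip" is the finger opening in mm, from 0 to 85.4, set as the call begins (left out, the last holds). The fingers move at their own pace and stop on an object; "newtons" is the grip in N (left out, the last holds). Time passes only in rows, so rows that repeat a pose let the fingers close, or fill a call up. It gives the time, the measured TCP pose, the force, the opening and the grip force at its end, in the units of the state.
- get_state(): the state, without advancing time (a new reading comes with each control period).
- eyes.get_image(name): name is "scene" or "top" or "wrist"; returns (picture, depth): 384x512x3 uint8, red, green, blue; 384x512 float32, m along the optical axis (not along the pixel's ray), 0 where there is no reading.
- eyes.camera_info(name): a dict with "fx", "fy", "cx", "cy" (pixels), "R" (3x3) and "t" (3): a world point X has camera coordinates R X + t. Camera axes: x right, y down, z forward; pixel columns grow to the right and rows downward; lengths in m; the calibration is good to about 2 mm. The wrist camera is an equidistant fisheye: a pixel r from the principal point sees the ray r / f radians off the axis. A picture is of the moment at which its call begins: read the wrist's pose just before it. camera_info takes no time and is no camera call; for the wrist camera it gives the pose at the moment of the call.
- order.sign_off(): hands the job in; it is judged then, once.
The state is a dict: "clock": time; "qpos": joint angles; "qd": joint speeds; "effort": joint torques, N m; "position": TCP position; "ee_rot": TCP orientation; "contact_force": force on the tool from outside, world axes, zero at the start; "moment": the same for the moment, N m; "width": finger opening in m; "gripper_force": force on a finger pad.
Only numpy, scipy, OpenCV 4.12 (cv2) and the standard library are available. Lean on these libraries where they do the work, as an engineer would, in place of code of your own. Each camera call takes 0.05 s, during which the arm holds its last target. There are 200 camera calls.

### The job

Put the two squeegees that stand out on the bench away, each blade up in the empty open channel that fits its length; leave the one that is already in its channel there. Then close all three: set each loose cover, open side down, centred over the channel of its own length, so that its flanges go down outside those of the channel and it stands fully home on the plywood foot over its squeegee.

Things in the scene. Friction and masses are not known exactly. Their poses are not given: they have to be found in the camera images.
- channel_short: The short channel: steel U-channel, open side up, on a plywood foot 92 x 66 x 6 mm fixed to the bench; 80 x 40 mm outside, 76 x 36 mm clear inside between flanges and end plates; inner floor 8 mm, flange tops 18 mm above the bench. For the 60 mm squeegee; empty at first. Origin: centre of the foot's underside; x along, y across, z up.
- squeegee_short: The short squeegee: wooden bar 60 long, 24 wide, 40 mm tall, a 7 mm thick dark rubber blade standing 14 mm out of its top. Stands on the bench, blade up; grip the bar across its 24 mm, fingertips at least 12 mm above its underside (10 mm sink into the channel); neighbours stand about 40 mm off, so open the fingers little. About 90 g. Origin: centre of its underside; x along, y across, z up.
- cover_short: The short cover: deep steel channel, open side down, open ends; 80 mm long, 56 wide outside, 52 inside, 66 mm to the top of the web (64 inside). Dark bow handle on it: bar 56 long (along x), 12 wide, 84 to 98 mm above the lower edges. About 140 g. Stands on the foot, 6 mm above the bench, when home. Origin: centre, level with the lower edges; x along, y across, z up.
- channel_middle: The middle channel: steel U-channel, open side up, on a plywood foot 122 x 66 x 6 mm fixed to the bench; 110 x 40 mm outside, 106 x 36 mm clear inside between flanges and end plates; inner floor 8 mm, flange tops 18 mm above the bench. For the 90 mm squeegee, which already stands in it. Origin: centre of the foot's underside; x along, y across, z up.
- squeegee_middle: The middle squeegee: wooden bar 90 long, 24 wide, 40 mm tall, a 7 mm thick dark rubber blade standing 14 mm out of its top. Stands in the middle channel from the start. About 120 g. Origin: centre of its underside; x along, y across, z up.
- cover_middle: The middle cover: deep steel channel, open side down, open ends; 110 mm long, 56 wide outside, 52 inside, 66 mm to the top of the web (64 inside). Dark bow handle on it: bar 56 long (along x), 12 wide, 84 to 98 mm above the lower edges. About 180 g. Stands on the foot, 6 mm above the bench, when home. Origin: centre, level with the lower edges; x along, y across, z up.
- channel_long: The long channel: steel U-channel, open side up, on a plywood foot 152 x 66 x 6 mm fixed to the bench; 140 x 40 mm outside, 136 x 36 mm clear inside between flanges and end plates; inner floor 8 mm, flange tops 18 mm above the bench. For the 120 mm squeegee; empty at first. Origin: centre of the foot's underside; x along, y across, z up.
- squeegee_long: The long squeegee: wooden bar 120 long, 24 wide, 40 mm tall, a 7 mm thick dark rubber blade standing 14 mm out of its top. Stands on the bench, blade up; grip the bar across its 24 mm, fingertips at least 12 mm above its underside (10 mm sink into the channel); neighbours stand about 40 mm off, so open the fingers little. About 150 g. Origin: centre of its underside; x along, y across, z up.
- cover_long: The long cover: deep steel channel, open side down, open ends; 140 mm long, 56 wide outside, 52 inside, 66 mm to the top of the web (64 inside). Dark bow handle on it: bar 56 long (along x), 12 wide, 84 to 98 mm above the lower edges. About 220 g. Stands on the foot, 6 mm above the bench, when home. Origin: centre, level with the lower edges; x along, y across, z up.
- frame_corner (a point): An obstacle, fixed: the near upper corner of the printing jig's raised stencil frame, behind the loose things. From here the frame slopes down to the robot's right and extends away from it, so pass in front of it (or well above). The fixed green tool tin between the loose things and the channels is 155 mm high with its tilted lid: lift over it.

How it is judged:
At the end, for the whole second after the job is handed in: Each squeegee rests on the floor of the channel of its length, blade up, and each cover stands upright on the foot of the channel of its length, fully down within 4 mm; all centred within 12 mm lengthwise and 10 mm sideways, in line within 0.3 rad, released and at rest (x of squeegee_short in the frame of channel_short between -0.012 and 0.012 m and y of squeegee_short in the frame of channel_short between -0.01 and 0.01 m and z of squeegee_short in the frame of channel_short between 0.004 and 0.012 m and angle between each of squeegee_short, cover_short, squeegee_middle, cover_middle, squeegee_long, cover_long's own z axis and vertical below 0.08 rad and angle between the x axis of each of squeegee_short, cover_short and the x axis of channel_short, either way round below 0.3 rad and linear speed of each of squeegee_short, cover_short, squeegee_middle, cover_middle, squeegee_long, cover_long below 0.02 m/s and x of cover_short in the frame of channel_short between -0.012 and 0.012 m and y of cover_short in the frame of channel_short between -0.01 and 0.01 m and z of cover_short in the frame of channel_short between 0.002 and 0.01 m and x of squeegee_middle in the frame of channel_middle between -0.012 and 0.012 m and y of squeegee_middle in the frame of channel_middle between -0.01 and 0.01 m and z of squeegee_middle in the frame of channel_middle between 0.004 and 0.012 m and angle between the x axis of each of squeegee_middle, cover_middle and the x axis of channel_middle, either way round below 0.3 rad and x of cover_middle in the frame of channel_middle between -0.012 and 0.012 m and y of cover_middle in the frame of channel_middle between -0.01 and 0.01 m and z of cover_middle in the frame of channel_middle between 0.002 and 0.01 m and x of squeegee_long in the frame of channel_long between -0.012 and 0.012 m and y of squeegee_long in the frame of channel_long between -0.01 and 0.01 m and z of squeegee_long in the frame of channel_long between 0.004 and 0.012 m and angle between the x axis of each of squeegee_long, cover_long and the x axis of channel_long, either way round below 0.3 rad and x of cover_long in the frame of channel_long between -0.012 and 0.012 m and y of cover_long in the frame of channel_long between -0.01 and 0.01 m and z of cover_long in the frame of channel_long between 0.002 and 0.01 m); the robot touches nothing.
It also fails if it takes over 149 s, if anything falls off the work surface, if the arm or the gripper's body presses on something with over 40 N, if the wrist force passes 120 N, or if a joint passes its speed limit or range.

## Working session

There is one attempt and no reset: what is moved stays moved. The work goes in short steps, Python scripts to look and compute and a tool call to move; the robot and the scene stay as the last step left them, time stands still between calls to the robot, and variables do not carry over. Pictures are saved under pics/ and viewed, at most 14 in all, crops included, and the job is handed in when it is done.

Besides the shell and the picture viewer there is one more tool, called after "Call:" as name(argument=value, ...), one argument or row to a line, values as JSON. drive_tool: Moves the arm, as the interface text tells. Its arguments: {"type":"object","properties":{"rows":{"type":"array","items":{"type":"array","items":{"type":"number"}}},"grip":{"type":"number"},"newtons":{"type":"number"}},"required":["rows"]}

```bash
mkdir -p pics; ls; python3 - <<'E'
from rig import get_state, eyes, order, manip
import cv2,numpy as np
for n in ("scene","top"):
    p,d=eyes.get_image(n); cv2.imwrite(f"pics/{n}0.png",p[:,:,::-1]); np.savez(f"{n}0.npz",p=p,d=d)
    c=eyes.camera_info(n); print(n,c)
    print((d>0).mean())
s=get_state();print(s, [a for a in dir(manip) if a[0]!='_'])
E
```

```text
pics
scene {'fx': 362.94278186606067, 'fy': 362.94278186606067, 'cx': 254.28407461848616, 'cy': 190.01703483326082, 'R': array([[ 0.64470131, -0.76423109,  0.01763706],
       [-0.37794489, -0.33871746, -0.8616427 ],
       [ 0.66446812,  0.54883634, -0.50720882]]), 't': array([-0.40654876,  0.35892239,  0.77116072])}
0.863189697265625
top {'fx': 402.1704486947112, 'fy': 402.1704486947112, 'cx': 255.3065099686066, 'cy': 187.10033990437685, 'R': array([[ 0.02605991, -0.99955001,  0.01485428],
       [-0.99769666, -0.02693677, -0.06225586],
       [ 0.06262797, -0.01319768, -0.99794968]]), 't': array([-0.06373753,  0.53901779,  1.32674678])}
0.9961039225260416
{'clock': 0.1, 'qpos': array([ 1.03597860e+00,  2.76517873e-01,  1.50600013e+00, -2.74707013e-06,
        1.36072897e+00, -1.21013440e-01]), 'qd': array([-1.28032431e-03, -2.25307146e-03, -3.10418991e-03,  8.45800375e-04,
        4.71131278e-04, -5.54648270e-05]), 'effort': array([ 2.18086207e-03, -4.17700624e+01, -2.46405852e+01, -1.71352635e-04,
        5.94957877e-03,  3.73165494e-05]), 'position': array([0.23099041, 0.52607934, 0.25253666]), 'ee_rot': array([-2.65132284e-04,  2.05428752e-01,  9.78671724e-01, -7.83518210e-04]), 'contact_force': array([-0.14288535,  0.11450274, -0.07596127]), 'moment': array([-0.06985643,  0.03599677,  0.03853444]), 'gripper_force': 0.0, 'width': 0.08587506224501622} ['MotionError', 'finger_overhang']
```

View pics/top0.png

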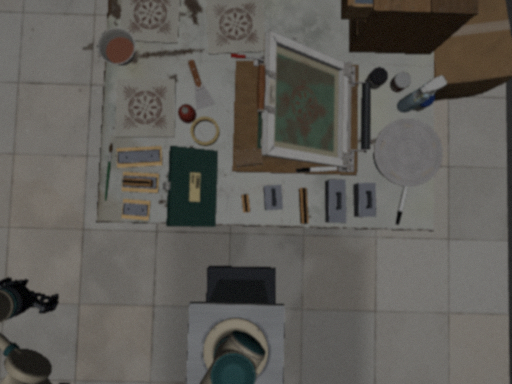

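View pics/scene0.png

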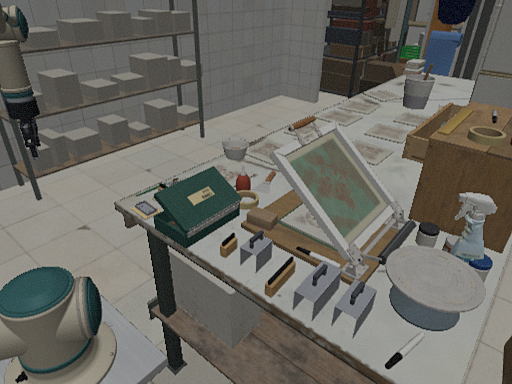

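The top view shows the channels at left: long (139,157), middle with its squeegee (139,183), short (136,210). The loose things are the short squeegee (246,203), short cover (272,197), long squeegee (303,205), long cover (336,201) and middle cover (365,199). The tin is at (192,187) and the frame stands behind. Next I get coarse positions from the depth image and a first wrist view.

```bash
cat > h.py <<'E'
import numpy as np, cv2
from rig import get_state, eyes, order, manip
def ray(c,uv,fish=False):
    "world origin and direction(s) of pixels"
    uv=np.atleast_2d(np.asarray(uv,float)); a=(uv-[c['cx'],c['cy']])/[c['fx'],c['fy']]
    if fish:
        r=np.linalg.norm(a,axis=1,keepdims=True)+1e-12
        d=np.hstack([a/r*np.sin(r),np.cos(r)])
    else: d=np.hstack([a,np.ones((len(a),1))])
    return -c['R'].T@c['t'], d@c['R']
def onplane(c,uv,z,fish=False):
    o,d=ray(c,uv,fish); return o+d*((z-o[2])/d[:,2:])
def cloud(c,dep,fish=False):
    h,w=dep.shape; uv=np.stack(np.meshgrid(np.arange(w),np.arange(h)),-1).reshape(-1,2)
    o,d=ray(c,uv,fish); zc=d@c['R'][2]
    return (o+d*(dep.reshape(-1,1)/zc[:,None])).reshape(h,w,3)
def rect(P):
    (cx,cy),(a,b),t=cv2.minAreaRect(np.asarray(P,np.float32)*1000)
    if a<b:a,b,t=b,a,t+90
    return np.round([cx,cy,a,b],1),round((t+90)%180-90,1)
def snap(name,tag):
    c=eyes.camera_info(name); p,d=eyes.get_image(name); np.savez(tag+'.npz',p=p,d=d,**{k:c[k] for k in c})
    cv2.imwrite(f'pics/{tag}.png',p[:,:,::-1]); return c,p,d
def load(tag):
    f=np.load(tag+'.npz'); return {k:f[k] for k in ('fx','fy','cx','cy','R','t')},f['p'],f['d']
E
python3 - <<'E'
from h import *
d=np.load('top0.npz')['d']; c=eyes.camera_info('top'); X=cloud(c,d)
for lo,hi in ((.004,.03),(.03,.06),(.058,.075),(.08,.11),(.11,.2)):
    m=((X[...,2]>lo)&(X[...,2]<hi)&(X[...,0]>.38)&(X[...,0]<.68)&(abs(X[...,1])<.45)).astype(np.uint8)
    n,l,s,ce=cv2.connectedComponentsWithStats(m)
    for i in range(1,n):
        if s[i,4]>12:
            P=X[l==i]; print(lo,s[i,:5],*rect(P[:,:2]),np.round(np.median(P[:,2])*1000,1))
print(np.median(X[300:,:,2]), np.median(X[150:220,225:235,2]))
c,p,dd=snap('wrist','w0'); print(c, (dd>0).mean())
E
```

```text
0.004 [106 143   7  52 126] [590.6 443.3 172.4  12.6] -1.9 9.0
0.004 [200 144  10   2  15] [677.9 124.6  28.3   3.8] -89.6 21.6
0.004 [ 232  145  127   31 1271] [ 632.8 -181.5  429.7   92. ] 89.7 24.9
0.004 [116 146  47  22 719] [634.1 345.4 152.9  69.3] -84.4 7.8
0.004 [122 172  39  22 386] [545.9 335.  127.3  68.2] 88.8 7.6
0.004 [324 181   3  42  67] [ 499.3 -285.2  137.9    4.1] 2.1 17.2
0.004 [354 184   3  33  64] [ 506.  -383.2  106.3    3.7] 1.9 17.4
0.004 [298 188   3  34  35] [ 486.7 -198.3  110.9    2. ] 4.5 18.2
0.004 [121 199  30  23 452] [455.5 348.   95.4  66.9] 84.9 7.5
0.03 [338 148  20  25  95] [ 630.  -359.5   78.9   54. ] -21.2 34.3
0.03 [295 167  42   7 181] [ 602.3 -247.3  134.6   18.7] -85.9 39.0
0.03 [122 178  30   9 183] [544.8 338.2  91.2  24. ] 88.5 47.1
0.03 [326 180   3  43  80] [ 499.6 -285.9  137.6    2. ] 1.6 45.1
0.03 [356 184   3  33  81] [ 505.8 -382.8  105.6    3.3] 2.6 46.3
0.03 [300 188   9  36 272] [ 483.3 -210.8  116.    25. ] 3.6 40.1
0.03 [167 195   1  13  13] [485.6 235.6  38.9   0.9] 2.9 51.7
0.03 [242 194   8  19 129] [486.1 -18.3  59.1  23
[... 1041 characters left out ...]
7.2   53.5   11.9] 5.2 96.9
0.08 [367 191   5  18  75] [ 506.5 -409.3   54.4   11.3] 1.0 96.0
0.08 [337 192   5  18  82] [ 500.5 -313.5   53.7   12.6] 1.5 95.8
0.11 [296 137  43  29 703] [ 644.6 -233.8  142.5   70.5] -89.9 157.5
0.11 [ 163  146   35   81 2223] [530.8 184.1 245.5 103.3] 1.9 132.6
-0.8484960459275335 -0.001079919802969287
{'fx': 297.3186396354542, 'fy': 297.3186396354542, 'cx': 253.69811254613379, 'cy': 188.44072524114551, 'R': array([[ 4.01734361e-01,  9.15756178e-01, -3.55855653e-04],
       [ 8.69457300e-01, -3.81301388e-01,  3.14091159e-01],
       [ 2.87495231e-01, -1.26490612e-01, -9.49392762e-01]]), 't': array([-0.57431612, -0.04034036,  0.37974735])} 0.9959462483723959
```

View pics/w0.png

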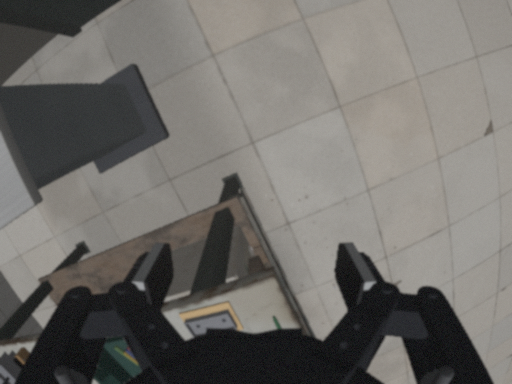

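The wrist view shows the bench's left end with the short channel at about (210,315), between the fingers. The top depth gives good coarse poses. Next I move over the channels for a close wrist view.

```bash
cat >> h.py <<'E'
from scipy.spatial.transform import Rotation as Ro
def go(*targets):
    "targets x,y,z,yaw(deg, direction of tool y); prints units, each from the one before (rot limit 1.19/row, 1.67/row)"
    s=get_state(); q=s['ee_rot']; R=Ro.from_quat([*q[1:],q[0]]).as_matrix(); p=s['position']
    yaw=np.degrees(np.arctan2(R[1,1],R[0,1])); print('at',np.round(p,4),'yaw',round(yaw,2),'tilt',np.round(R[2,:2],4),'w',round(s['width'],4),'q6',round(s['qpos'][5],2),'t',round(s['clock'],1))
    for x,y,z,w in targets:
        a=np.radians(yaw); M=np.array([[-np.sin(a),np.cos(a),0],[np.cos(a),np.sin(a),0],[0,0,-1]])
        d=M@(np.array([x,y,z])-p)/.025; print(np.round(d,2),round(-(w-yaw)/6,2)); p=np.array([x,y,z]); yaw=w
E
python3 - <<'E'
from h import *
go((.52,.34,.32,90),(.46,-.06,.32,90),(.46,-.31,.32,90))
E
```

```text
at [0.231  0.5261 0.2526] yaw 66.29 tilt [ 0.0001 -0.0014] w 0.0853 q6 -0.12 t 0.1
[-13.58  -2.17  -2.69] -3.95
[  2.4 -16.    0. ] 0.0
[ -0. -10.   0.] 0.0
```

Call:
drive_tool(
  rows=[
    [-1.2,-0.2,-0.8,-0.4],
    [-2.7,-0.4,-1.6,-0.9],
    [-4.2,-0.7,-2.4,-1.4],
    [-5.8,-0.9,-2.7,-1.9],
    [-7.4,-1.2,-2.7,-2.4],
    [-9,-1.5,-2.7,-2.9],
    [-10.6,-1.7,-2.7,-3.4],
    [-12,-1.9,-2.7,-3.95],
  ],
  grip=50,
  newtons=40,
)

```text
clock: 0.82
position: [0.4887, 0.3606, 0.3206]
ee_rot: [0.0, -0.001, 1.0, -0.0]
contact_force: [0.5, 0.8, 0.2]
width: 0.0499
gripper_force: 0.0
```

Call:
drive_tool(
  rows=[
    [-0.8,0,0,0],
    [-1.4,0,0,0],
    [-1.4,0,0,0],
    [-1.4,0,0,0],
    [-1.4,0,0,0],
    [-1.4,0,0,0],
    [-1.4,0,0,0],
    [-1.4,0,0,0],
  ],
)

```text
clock: 1.48
position: [0.5208, 0.3628, 0.3212]
ee_rot: [0.0, -0.001, 1.0, 0.0]
contact_force: [0.0, -0.6, 0.0]
width: 0.0503
gripper_force: 0.0
```

```bash
python3 - <<'E'
from h import *
go((.46,-.06,.32,90),(.46,-.31,.32,90))
c,p,d=snap('wrist','w1'); X=cloud(c,d,True)
for lo,hi in ((.004,.013),(.014,.022),(.03,.057),(.057,.07)):
    m=((X[...,2]>lo)&(X[...,2]<hi)&(X[...,0]>.38)&(X[...,0]<.7)&(X[...,1]>.25)&(X[...,1]<.45)).astype(np.uint8)
    n,l,s,ce=cv2.connectedComponentsWithStats(m)
    for i in range(1,n):
        if s[i,4]>60:
            P=X[l==i]; print(lo,s[i,:5],*rect(P[:,:2]),np.round(np.median(P[:,2])*1000,1))
E
```

```text
at [0.5208 0.3628 0.3212] yaw 90.06 tilt [-0.0003  0.0003] w 0.0503 q6 -1.07 t 1.5
[  2.45 -16.91   0.05] 0.01
[ -0. -10.   0.] 0.0
0.004 [ 212   81   65   47 2540] [455.3 348.5  92.4  65.9] 86.5 6.9
0.004 [298 123  15 119 560] [579.2 445.4 194.7  10.1] -3.0 9.7
0.004 [ 197  143   81   44 1368] [546.5 337.4 121.7  66.5] 88.7 5.8
0.004 [201 154  72  25 290] [547.7 337.3 106.1  35.3] 88.5 8.0
0.004 [ 194  194   97   44 1335] [633.5 345.1 152.1  67. ] -85.0 6.1
0.004 [ 199  207   87   26 1665] [635.8 345.1 136.4  33.8] -85.2 8.1
0.014 [215  89  48  30 173] [454.4 342.1  67.4  40.3] 87.6 17.5
0.014 [200 153  74  28 324] [546.4 337.6 109.2  40.8] 88.9 17.5
0.014 [197 205  91  30 422] [633.4 345.  140.   41.5] -85.0 17.2
0.03 [203 159  65  21 839] [544.6 337.4  89.2  25.2] 88.8 47.2
0.057 [203 170  64   7 376] [544.5 337.4  84.5   7.5] 88.3 61.7
```

View pics/w1.png

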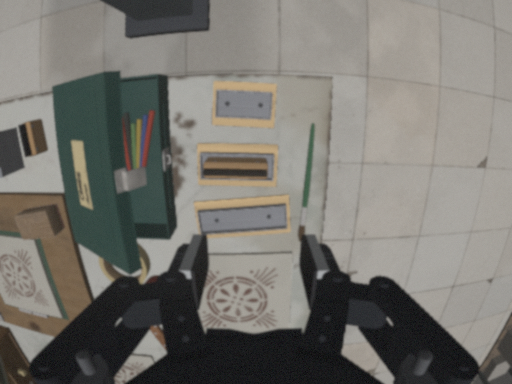

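The wrist view shows the channels: short (244,104), middle with its squeegee (237,165), long (243,216). Measured foot sizes match the text and agree with the top view within 2 mm. Next I look at the loose things.

Call:
drive_tool(
  rows=[
    [0.6,-1,0,0],
    [1.2,-2.5,0,0],
    [1.8,-4.1,0,0],
    [2.4,-5.7,0,0],
    [3,-7.2,0,0],
    [3.2,-8.8,0,0],
    [3.2,-10.4,0,0],
    [3.2,-12,0,0],
  ],
)

```text
clock: 2.2
position: [0.4405, 0.0612, 0.3214]
ee_rot: [0.001, -0.001, 1.0, 0.0]
contact_force: [0.4, -0.1, 0.1]
width: 0.0499
gripper_force: 0.0
```

Call:
drive_tool(
  rows=[
    [0,-1.6,0,0],
    [0,-3.2,0,0],
    [0,-4.8,0,0],
    [0,-6,0,0],
    [0,-6.9,0,0],
    [0,-6.9,0,0],
    [0,-6.9,0,0],
    [0,-6.9,0,0],
  ],
)

```text
clock: 2.87
position: [0.4415, -0.1094, 0.3209]
ee_rot: [0.0, 0.0, 1.0, 0.0]
contact_force: [0.7, 0.3, -0.2]
width: 0.0497
gripper_force: 0.0
```

```bash
cat > look.py <<'E'
from h import *
import sys
def look(tag,bands=((.03,.05),(.058,.07),(.08,.11)),box=(.38,.6,-.46,.03)):
    c,p,d=snap('wrist',tag); X=cloud(c,d,True)
    for lo,hi in bands:
        m=((X[...,2]>lo)&(X[...,2]<hi)&(X[...,0]>box[0])&(X[...,0]<box[1])&(X[...,1]>box[2])&(X[...,1]<box[3])).astype(np.uint8)
        n,l,s,ce=cv2.connectedComponentsWithStats(m)
        for i in range(1,n):
            if s[i,4]>60:
                P=X[l==i]; print(lo,s[i,:5],*rect(P[:,:2]),np.round(np.median(P[:,2])*1000,1))
E
python3 - <<'E'
from look import *
look('w2')
go((.486,-.0183,.20,91.6),(.486,-.0183,.038,91.6))
E
```

```text
0.03 [170 139  27  81 909] [ 481.8 -212.   118.9   25.5] 3.9 39.4
0.03 [127 146  18  91 471] [ 499.1 -286.7  138.9    2.9] 2.2 40.9
0.03 [306 161  19  43 472] [484.6 -19.1  60.3  24.6] 6.8 39.5
0.03 [ 74 162  20  68 438] [ 505.8 -383.3  109.8    4. ] 2.1 39.9
0.03 [147 248  31   5  94] [ 598.  -258.1   52.4    4.5] -88.7 37.2
0.058 [  89  150   51   92 2644] [ 500.7 -314.1  141.1   57.6] 1.7 65.6
0.058 [  43  166   43   68 1552] [ 507.  -411.   110.9   58.2] 2.1 65.4
0.058 [ 231  172   46   60 1853] [ 506.8 -108.2   81.4   56.2] 5.1 66.0
0.08 [ 98 183  18  43 423] [ 500.1 -314.3   56.4   13.5] 1.6 96.5
0.08 [248 187  13  46 421] [ 506.  -108.2   55.9   12. ] 5.2 97.5
0.08 [ 46 188  18  38 366] [ 506.3 -410.6   55.    13.4] 2.2 95.7
0.08 [ 38 247  16  17 126] [ 587.6 -448.3   24.9   23.1] 0.5 102.8
at [ 0.4416 -0.1091  0.3209] yaw 90.05 tilt [-0.0002  0.0007] w 0.05 q6 -1.97 t 2.9
[-1.78  3.63  4.84] -0.26
[0.   0.   6.48] -0.0
```

View pics/w2.png

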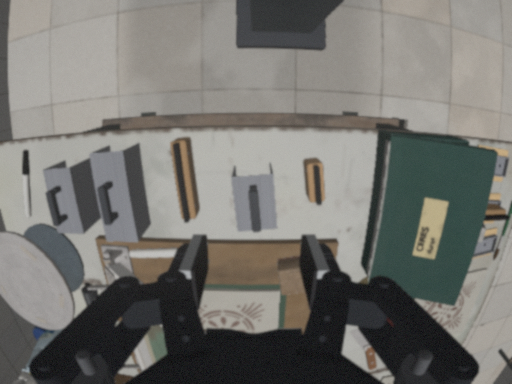

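The wrist view shows, left to right: middle cover handle (57,205), long cover (107,202), long squeegee (184,180), short cover (254,207), short squeegee (315,181), tin on the right. First I fetch the short squeegee.

Call:
drive_tool(
  rows=[
    [-0.3,0.7,0.6,-0.2],
    [-0.8,1.5,1.8,-0.4],
    [-1.2,2.5,3.2,-0.6],
    [-1.74,3.62,4.7,-0.75],
    [-1.74,3.62,6.2,-0.75],
    [-1.74,3.62,7.6,-0.75],
    [-1.74,3.62,8.6,-0.75],
    [-1.74,3.62,8.6,-0.75],
  ],
)

```text
clock: 3.58
position: [0.4809, -0.017, 0.1012]
ee_rot: [-0.006, -0.041, 0.999, 0.001]
contact_force: [-0.6, 0.7, -0.1]
width: 0.0501
gripper_force: 0.0
```

```bash
python3 - <<'E'
from look import *
look('w3',((.03,.05),(.05,.07)),(.42,.55,-.06,.03))
go((.485,-.0187,.038,94.5))
E
```

```text
0.03 [ 229  178   40   86 2066] [484.7 -19.7  59.2  25.1] 7.7 39.4
0.05 [241 191  16  80 896] [485.2 -19.6  56.1   7.1] 7.6 53.8
at [ 0.4831 -0.0178  0.1039] yaw 94.63 tilt [0.006  0.0019] w 0.05 q6 -1.83 t 3.6
[-0.07 -0.04  2.63] 0.02
```

View pics/w3.png

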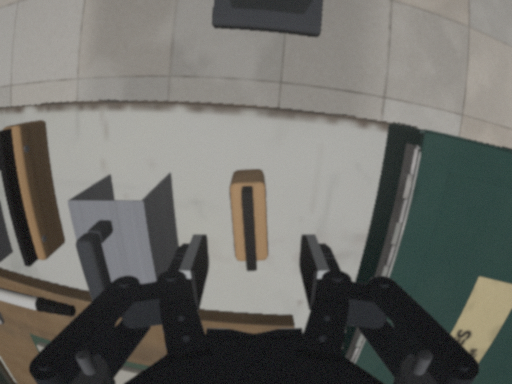

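The squeegee sits between the open fingers at (249,220), turned 7.6°.

Call:
drive_tool(
  rows=[
    [0,-0.04,0.4,-0.3],
    [0,-0.04,1.1,-0.5],
    [0,-0.04,1.8,-0.5],
    [0,-0.04,2.3,-0.5],
    [0,-0.04,2.68,-0.5],
    [0,-0.04,2.68,-0.5],
    [0,-0.04,2.68,-0.5],
    [0,-0.04,2.68,-0.5],
  ],
)

```text
clock: 4.3
position: [0.4866, -0.0207, 0.0402]
ee_rot: [0.001, -0.065, 0.998, -0.0]
contact_force: [0.4, -0.7, 0.2]
width: 0.05
gripper_force: 0.0
```

Call:
drive_tool(
  rows=[
    [0,0,0,0],
    [0,0,0,0],
    [0,0,0,0],
    [0,0,0,0],
    [0,0,0,0],
    [0,0,0,0],
    [0,0,0,0],
    [0,0,0,0],
  ],
  grip=10,
)

```text
clock: 4.97
position: [0.4861, -0.0207, 0.0398]
ee_rot: [0.001, -0.065, 0.998, -0.0]
contact_force: [-0.1, 0.1, 6.3]
width: 0.0232
gripper_force: 40.5
```

```bash
python3 - <<'E'
from look import *
go((.485,-.0187,.25,97.6),(.4553,.3485,.25,-3.5),(.4553,.3485,.052,-3.5))
E
```

```text
at [ 0.4861 -0.0207  0.0398] yaw 97.48 tilt [-0.0019 -0.0004] w 0.0232 q6 -1.89 t 5.0
[ 0.03  0.08 -8.41] -0.02
[-0.77 14.72  0.  ] 16.85
[0.   0.   7.92] -0.0
```

Call:
drive_tool(
  rows=[
    [0,0,-0.3,0],
    [0,0,-1,0],
    [0,0,-2.2,0],
    [0,0,-3.6,0],
    [0,0,-5,0],
    [0,0,-6.4,0],
    [0,0.3,-7.6,0.5],
    [0,0.8,-8.4,1],
  ],
)

```text
clock: 5.63
position: [0.4836, -0.0015, 0.2525]
ee_rot: [0.002, -0.011, 1.0, -0.001]
contact_force: [0.5, -0.1, -1.3]
width: 0.0236
gripper_force: 39.6
```

Call:
drive_tool(
  rows=[
    [0,1,0,1],
    [0,2.3,0,2.1],
    [0,3.7,0,3.2],
    [0,5.1,0,4.3],
    [0,6.5,0,5.4],
    [0,7.9,0,6.5],
    [0,9.2,0,7.6],
    [0,10.2,0,8.7],
  ],
)

```text
clock: 6.3
position: [0.4752, 0.2566, 0.249]
ee_rot: [-0.0, 0.43, 0.903, 0.0]
contact_force: [0.2, 0.4, -0.5]
width: 0.0233
gripper_force: 39.6
```

```bash
python3 - <<'E'
from look import *
go((.4553,.3485,.25,-3.5),(.4553,.3485,.052,-3.5))
E
```

```text
at [0.4752 0.2566 0.249 ] yaw 39.02 tilt [0.001  0.0003] w 0.0233 q6 -0.32 t 6.3
[ 3.36  1.7  -0.04] 7.09
[0.   0.   7.92] -0.0
```

Call:
drive_tool(
  rows=[
    [0.7,0.3,0,1.1],
    [1.5,0.7,0,2.2],
    [2.3,1.1,0,3.3],
    [3,1.5,0,4.4],
    [3.36,1.7,0,5.5],
    [3.36,1.7,0,6.5],
    [3.36,1.7,0,7.09],
    [3.36,1.7,0,7.09],
  ],
)

```text
clock: 6.97
position: [0.4552, 0.3461, 0.2488]
ee_rot: [-0.0, 0.727, 0.687, -0.0]
contact_force: [0.5, 0.7, -1.7]
width: 0.0232
gripper_force: 39.6
```

Call:
drive_tool(
  rows=[
    [0,0,0.6,0],
    [0,0,1.8,0],
    [0,0,3.1,0],
    [0,0,4.3,0],
    [0,0,5,0],
    [0,0,5,0],
    [0,0,5,0],
    [0,0,5,0],
  ],
)

```text
clock: 7.63
position: [0.4568, 0.3465, 0.1252]
ee_rot: [0.0, 0.727, 0.687, 0.001]
contact_force: [1.1, 0.1, -1.3]
width: 0.0233
gripper_force: 39.6
```

```bash
python3 - <<'E'
from look import *
look('w4',((.004,.013),(.014,.022),(.08,.15)),(.40,.52,.27,.43))
go((.4553,.3485,.049,-3.5))
E
```

```text
0.004 [316 126  12 130 918] [516.2 338.1 121.2   7.8] 89.7 5.7
0.004 [ 212  135   81  101 2944] [455.1 348.8  90.3  66.4] 86.7 5.7
0.004 [ 229  147   46   52 1831] [455.8 362.6  44.   36.4] 87.0 7.8
0.014 [226 144  52  69 465] [455.7 360.   57.   40.4] 87.0 17.5
0.08 [ 173  187  162  143 9407] [456.9 347.5  56.   56. ] 40.3 125.5
at [0.457  0.3467 0.1257] yaw -3.23 tilt [0.002 0.003] w 0.0234 q6 0.58 t 7.7
[ 0.07 -0.07  3.07] 0.05
```

View pics/w4.png

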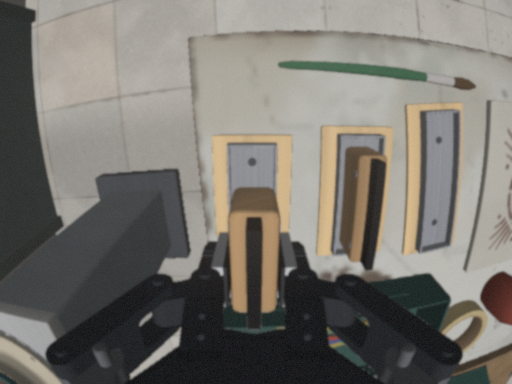

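The held short squeegee (253,250) hangs lined up over the short channel (252,180).

Call:
drive_tool(
  rows=[
    [0.06,-0.06,0.5,0.03],
    [0.06,-0.06,1.2,0.03],
    [0.06,-0.06,1.9,0.03],
    [0.06,-0.06,2.4,0.03],
    [0.06,-0.06,2.8,0.03],
    [0.06,-0.06,3.08,0.03],
    [0.06,-0.06,3.08,0.03],
    [0.06,-0.06,3.08,0.03],
  ],
)

```text
clock: 8.35
position: [0.4553, 0.3482, 0.0478]
ee_rot: [0.0, 0.728, 0.686, 0.001]
contact_force: [-0.3, -0.4, -0.8]
width: 0.0229
gripper_force: 40.3
```

Call:
drive_tool(
  rows=[
    [0,0,0,0],
    [0,0,0,0],
    [0,0,0,0],
    [0,0,0,0],
    [0,0,0,0],
    [0,0,-0.3,0],
    [0,0,-1.2,0],
    [0,0,-2.4,0],
  ],
  grip=45,
)

```text
clock: 9.02
position: [0.4527, 0.3467, 0.1057]
ee_rot: [-0.001, 0.728, 0.686, -0.003]
contact_force: [0.7, -0.0, -0.4]
width: 0.0453
gripper_force: 0.0
```

Call:
drive_tool(
  rows=[
    [0,0,-1.4,0],
    [0,0,-2.9,0],
    [0,0,-4.4,0],
    [0,0,-5.8,0],
    [0,0,-6.4,0],
    [0,0,-6.4,0],
    [0,0,-6.4,0],
    [0,0,-6.4,0],
  ],
)

```text
clock: 9.68
position: [0.4535, 0.3472, 0.2657]
ee_rot: [-0.0, 0.728, 0.686, -0.001]
contact_force: [0.0, 0.5, -0.2]
width: 0.0451
gripper_force: 0.0
```

```bash
python3 - <<'E'
from look import *
look('w5',((.03,.05),(.05,.07)),(.40,.52,.27,.43))
go((.4805,-.2115,.27,94),(.4805,-.2115,.106,94),(.4805,-.2115,.038,94))
E
```

```text
0.03 [245 135  22  51 747] [454.8 349.1  59.2  24.5] 86.1 47.3
0.05 [253 139   6  50 299] [454.9 348.8  56.1   5.7] 86.7 61.6
at [0.4534 0.347  0.2651] yaw -3.43 tilt [-0.0019 -0.0029] w 0.045 q6 0.59 t 9.7
[-22.24   2.42  -0.2 ] -16.24
[0.   0.   6.56] 0.0
[0.   0.   2.72] 0.0
```

```bash
python3 - <<'E'
from look import *
go((.466,.072,.27,45),(.4805,-.2115,.27,94),(.4805,-.2115,.11,94))
E
```

```text
at [0.4534 0.347  0.2651] yaw -3.43 tilt [-0.0019 -0.0029] w 0.045 q6 0.59 t 9.7
[-10.95   1.16  -0.2 ] -8.07
[-8.43 -7.61  0.  ] -8.17
[0.  0.  6.4] 0.0
```

Call:
drive_tool(
  rows=[
    [-0.9,0.1,-0.2,-0.8],
    [-2.3,0.3,-0.2,-1.8],
    [-3.8,0.4,-0.2,-2.8],
    [-5.3,0.6,-0.2,-3.9],
    [-6.8,0.7,-0.2,-5],
    [-8.3,0.9,-0.2,-6.1],
    [-9.7,1,-0.2,-7.1],
    [-10.95,1.16,-0.2,-8.07],
  ],
)

```text
clock: 10.4
position: [0.4655, 0.0708, 0.27]
ee_rot: [-0.002, 0.38, 0.925, -0.001]
contact_force: [0.5, 0.5, 0.8]
width: 0.0451
gripper_force: 0.0
```

Call:
drive_tool(
  rows=[
    [-1.1,-1,0,-1.1],
    [-2.2,-2,0,-2.2],
    [-3.3,-3,0,-3.3],
    [-4.5,-4,0,-4.4],
    [-5.6,-5,0,-5.5],
    [-6.7,-6,0,-6.6],
    [-7.7,-7,0,-7.6],
    [-8.43,-7.61,0,-8.17],
  ],
  grip=50,
)

```text
clock: 11.07
position: [0.4802, -0.2136, 0.2698]
ee_rot: [-0.002, -0.037, 0.999, 0.0]
contact_force: [0.6, 0.7, 0.2]
width: 0.0503
gripper_force: 0.0
```

Call:
drive_tool(
  rows=[
    [0,0,0.6,0],
    [0,0,1.8,0],
    [0,0,3.1,0],
    [0,0,4.5,0],
    [0,0,5.7,0],
    [0,0,6.4,0],
    [0,0,6.4,0],
    [0,0,6.4,0],
  ],
)

```text
clock: 11.73
position: [0.4801, -0.2102, 0.1099]
ee_rot: [-0.002, -0.035, 0.999, 0.001]
contact_force: [0.9, -0.4, 0.9]
width: 0.05
gripper_force: 0.0
```

```bash
python3 - <<'E'
from look import *
look('w6',((.03,.05),(.05,.058)),(.40,.56,-.25,-.17))
go((.482,-.212,.039,93.9))
E
```

```text
0.03 [ 232  130   37  155 3545] [ 482.3 -212.1  118.6   24.4] 4.1 39.5
0.05 [ 244  136   12  159 1731] [ 482.5 -212.3  115.9    6.9] 4.1 53.8
at [ 0.4813 -0.2108  0.1114] yaw 94.01 tilt [0.001  0.0008] w 0.0499 q6 -2.19 t 11.8
[-0.02 -0.05  2.9 ] 0.02
```

Call:
drive_tool(
  rows=[
    [-0.05,-0.05,0.5,0],
    [-0.05,-0.05,1.2,0],
    [-0.05,-0.05,1.9,0],
    [-0.05,-0.05,2.5,0],
    [-0.05,-0.05,2.87,0],
    [-0.05,-0.05,2.87,0],
    [-0.05,-0.05,2.87,0],
    [-0.05,-0.05,2.87,0],
  ],
)

```text
clock: 12.45
position: [0.4837, -0.2126, 0.0413]
ee_rot: [0.001, -0.035, 0.999, -0.001]
contact_force: [0.6, -0.4, 0.7]
width: 0.05
gripper_force: 0.0
```

Call:
drive_tool(
  rows=[
    [0,0,0,0],
    [0,0,0,0],
    [0,0,0,0],
    [0,0,0,0],
    [0,0,0,0],
    [0,0,0,0],
    [0,0,0,0],
    [0,0,0,0],
  ],
  grip=10,
  newtons=50,
)

```text
clock: 13.12
position: [0.4834, -0.2125, 0.0411]
ee_rot: [0.001, -0.035, 0.999, -0.001]
contact_force: [0.5, 0.3, 5.9]
width: 0.023
gripper_force: 50.2
```

```bash
python3 - <<'E'
from look import *
s=get_state()['position']
go((s[0],s[1],.28,94),(.50,.04,.28,49),(.6335,.345,.28,5),(.6335,.345,.13,5))
E
```

```text
at [ 0.4834 -0.2125  0.0411] yaw 94.01 tilt [-0.0018 -0.0011] w 0.023 q6 -2.19 t 13.1
[ 0.    0.   -9.55] 0.0
[-1.37 10.03  0.  ] 7.5
[ 3.97 12.71  0.  ] 7.33
[0. 0. 6.] 0.0
```

Call:
drive_tool(
  rows=[
    [0,0,-0.3,0],
    [0,0,-1.1,0],
    [0,0,-2.4,0],
    [0,0,-3.8,0],
    [0,0,-5.3,0],
    [0,0,-6.8,0],
    [0,0,-8.3,0],
    [0,0,-9.55,0],
  ],
)

```text
clock: 13.78
position: [0.4825, -0.2119, 0.2818]
ee_rot: [0.001, -0.035, 0.999, -0.001]
contact_force: [0.6, -0.8, -1.2]
width: 0.0232
gripper_force: 49.3
```

Call:
drive_tool(
  rows=[
    [-0.1,0.7,0,0.6],
    [-0.2,1.9,0,1.5],
    [-0.4,3.2,0,2.5],
    [-0.6,4.6,0,3.5],
    [-0.8,6,0,4.5],
    [-1,7.4,0,5.5],
    [-1.2,8.7,0,6.5],
    [-1.37,10.03,0,7.5],
  ],
)

```text
clock: 14.45
position: [0.4986, 0.0421, 0.2789]
ee_rot: [-0.0, 0.353, 0.936, -0.0]
contact_force: [-0.2, -0.4, -2.2]
width: 0.0233
gripper_force: 49.3
```

Call:
drive_tool(
  rows=[
    [0.4,1.4,0,0.9],
    [0.8,2.8,0,1.8],
    [1.3,4.3,0,2.7],
    [1.8,5.8,0,3.6],
    [2.3,7.3,0,4.6],
    [2.8,8.8,0,5.6],
    [3.2,10.2,0,6.5],
    [3.6,11.5,0,7.33],
  ],
)

```text
clock: 15.12
position: [0.62, 0.3186, 0.2784]
ee_rot: [-0.0, 0.677, 0.736, -0.0]
contact_force: [0.3, -0.3, -0.6]
width: 0.0232
gripper_force: 49.3
```

```bash
python3 - <<'E'
from look import *
go((.6335,.345,.28,5),(.6335,.345,.13,5))
E
```

```text
at [0.62   0.3186 0.2784] yaw 4.82 tilt [-0.0001 -0.001 ] w 0.0232 q6 0.29 t 15.1
[ 1.01  0.63 -0.06] -0.03
[0. 0. 6.] 0.0
```

Call:
drive_tool(
  rows=[
    [0.5,0.3,0,0],
    [1,0.6,0,0],
    [1,0.6,0.6,0],
    [1,0.6,1.8,0],
    [1,0.6,3.2,0],
    [1,0.6,4.6,0],
    [1,0.6,5.8,0],
    [1,0.6,5.8,0],
  ],
)

```text
clock: 15.78
position: [0.6279, 0.3407, 0.1258]
ee_rot: [-0.003, 0.675, 0.737, -0.007]
contact_force: [-1.6, -0.5, -1.8]
width: 0.0227
gripper_force: 49.3
```

```bash
python3 - <<'E'
from look import *
look('w7',((.004,.013),(.014,.022)),(.59,.68,.25,.45))
go((.6335,.345,.0495,5))
E
```

```text
0.004 [ 220   55  110   27 1233] [633.6 442.1  87.7  11.5] -2.5 9.7
0.004 [ 223   94   83  147 3131] [632.4 356.5 128.9  66.6] -85.3 5.8
0.004 [ 241  105   47  128 1830] [632.6 356.8 111.3  36.8] -84.9 7.8
0.014 [238 102  53 130 569] [632.  361.1 107.6  40.5] -85.3 17.6
at [0.6298 0.3415 0.1296] yaw 5.03 tilt [-0.003  -0.0095] w 0.0229 q6 0.31 t 15.8
[0.13 0.16 3.2 ] 0.01
```

View pics/w7.png

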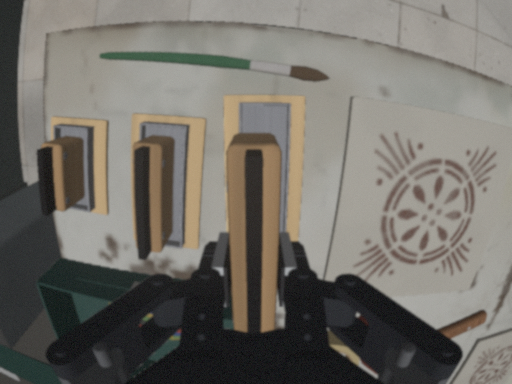

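The held long squeegee (254,230) is over the long channel (264,170); the short squeegee is in its channel at left.

Call:
drive_tool(
  rows=[
    [0.02,0.02,0,0],
    [0.02,0.02,0.4,0],
    [0.02,0.02,1,0],
    [0.02,0.02,1.7,0],
    [0.02,0.02,2.3,0],
    [0.02,0.02,2.6,0],
    [0.02,0.02,2.6,0],
    [0.02,0.02,2.6,0],
  ],
)

```text
clock: 16.5
position: [0.634, 0.3436, 0.07]
ee_rot: [0.0, 0.675, 0.737, 0.001]
contact_force: [-0.3, 0.1, -0.6]
width: 0.023
gripper_force: 49.4
```

```bash
python3 - <<'E'
from look import *
go((.6335,.345,.0493,5))
E
```

```text
at [0.634  0.3436 0.07  ] yaw 5.03 tilt [0.0007 0.0019] w 0.023 q6 0.31 t 16.5
[ 0.06 -0.01  0.83] 0.01
```

Call:
drive_tool(
  rows=[
    [0.05,0,0.2,0],
    [0.05,0,0.5,0],
    [0.05,0,0.75,0],
    [0.05,0,0.82,0],
    [0.05,0,0.82,0],
    [0.05,0,0.82,0],
    [0.05,0,0.82,0],
    [0.05,0,0.82,0],
  ],
)

```text
clock: 17.17
position: [0.6335, 0.3448, 0.0492]
ee_rot: [0.0, 0.675, 0.737, 0.001]
contact_force: [-0.1, 0.5, 5.8]
width: 0.0232
gripper_force: 50.3
```

Call:
drive_tool(
  rows=[
    [0,0,0,0],
    [0,0,0,0],
    [0,0,0,0],
    [0,0,0,0],
    [0,0,0,0],
    [0,0,-0.3,0],
    [0,0,-1.2,0],
    [0,0,-2.4,0],
  ],
  grip=45,
)

```text
clock: 17.83
position: [0.6313, 0.3437, 0.1063]
ee_rot: [-0.001, 0.675, 0.737, -0.003]
contact_force: [0.5, 0.0, -0.3]
width: 0.0452
gripper_force: 0.0
```

Call:
drive_tool(
  rows=[
    [0,0,-1.4,0],
    [0,0,-2.9,0],
    [0,0,-4.4,0],
    [0,0,-5.8,0],
    [0,0,-6.8,0],
    [0,0,-6.8,0],
    [0,0,-6.8,0],
    [0,0,-6.8,0],
  ],
)

```text
clock: 18.5
position: [0.6326, 0.3443, 0.2778]
ee_rot: [-0.0, 0.675, 0.737, -0.001]
contact_force: [0.2, 0.5, -0.9]
width: 0.0453
gripper_force: 0.0
```

```bash
python3 - <<'E'
from look import *
look('w8',((.03,.05),(.05,.07)),(.59,.68,.25,.45))
go((.53,.11,.285,50),(.506,-.1082,.285,95.1),(.506,-.1082,.15,95.1))
E
```

```text
0.03 [ 244  110   22   96 1336] [632.7 345.6 118.6  25.1] -85.2 47.3
0.05 [252 113   6  97 579] [632.8 344.9 115.6   6.1] -84.8 61.7
at [0.6323 0.3441 0.2767] yaw 5.03 tilt [-0.0009 -0.0029] w 0.0449 q6 0.31 t 18.6
[-8.97 -4.9  -0.33] -7.49
[-4.87 -7.3   0.  ] -7.52
[0.  0.  5.4] -0.0
```

Call:
drive_tool(
  rows=[
    [-0.8,-0.4,-0.3,-0.7],
    [-1.9,-1,-0.3,-1.6],
    [-3.1,-1.7,-0.3,-2.6],
    [-4.3,-2.4,-0.3,-3.6],
    [-5.5,-3,-0.3,-4.6],
    [-6.7,-3.7,-0.3,-5.6],
    [-7.9,-4.3,-0.3,-6.6],
    [-8.97,-4.9,-0.3,-7.49],
  ],
)

```text
clock: 19.22
position: [0.5288, 0.1086, 0.2838]
ee_rot: [-0.002, 0.34, 0.94, -0.001]
contact_force: [0.9, -0.5, 0.0]
width: 0.0453
gripper_force: 0.0
```

Call:
drive_tool(
  rows=[
    [-0.6,-0.9,0,-1],
    [-1.3,-1.9,0,-2],
    [-2,-3,0,-3],
    [-2.7,-4.1,0,-4],
    [-3.4,-5.1,0,-5],
    [-4.1,-6.1,0,-6],
    [-4.6,-6.9,0,-7],
    [-4.87,-7.3,0,-7.52],
  ],
  grip=40,
)

```text
clock: 19.88
position: [0.5052, -0.1103, 0.2838]
ee_rot: [-0.002, -0.045, 0.999, 0.0]
contact_force: [-0.5, 0.3, 0.4]
width: 0.0402
gripper_force: 0.0
```

Call:
drive_tool(
  rows=[
    [0,0,0.6,0],
    [0,0,1.7,0],
    [0,0,3,0],
    [0,0,4.2,0],
    [0,0,5.2,0],
    [0,0,5.2,0],
    [0,0,5.2,0],
    [0,0,5.2,0],
  ],
)

```text
clock: 20.55
position: [0.5071, -0.1078, 0.1563]
ee_rot: [0.0, -0.044, 0.999, -0.0]
contact_force: [-0.3, 0.8, 0.5]
width: 0.04
gripper_force: 0.0
```

```bash
python3 - <<'E'
from look import *
look('w9',((.058,.07),(.08,.11)),(.42,.58,-.15,-.06))
go((.506,-.1082,.094,95.1))
E
```

```text
0.058 [ 215  148   77   99 5770] [ 505.7 -108.2   80.    56.5] 5.3 65.9
0.08 [ 244  171   19   83 1459] [ 505.6 -108.3   55.5   12. ] 4.8 97.5
at [ 0.5076 -0.108   0.157 ] yaw 95.09 tilt [-0.0021 -0.0009] w 0.0402 q6 -2.0 t 20.6
[ 0.06 -0.    2.52] -0.0
```

Call:
drive_tool(
  rows=[
    [0.06,0,0.5,0],
    [0.06,0,1.1,0],
    [0.06,0,1.7,0],
    [0.06,0,2.2,0],
    [0.06,0,2.5,0],
    [0.06,0,2.5,0],
    [0.06,0,2.5,0],
    [0.06,0,2.5,0],
  ],
)

```text
clock: 21.27
position: [0.5061, -0.1081, 0.0945]
ee_rot: [0.001, -0.044, 0.999, -0.0]
contact_force: [-0.1, -0.5, 0.3]
width: 0.0401
gripper_force: 0.0
```

Call:
drive_tool(
  rows=[
    [0,0,0,0],
    [0,0,0,0],
    [0,0,0,0],
    [0,0,0,0],
    [0,0,0,0],
    [0,0,0,0],
    [0,0,0,0],
    [0,0,0,0],
  ],
  grip=2,
  newtons=70,
)

```text
clock: 21.93
position: [0.5056, -0.1082, 0.0941]
ee_rot: [0.001, -0.044, 0.999, -0.0]
contact_force: [-0.2, -0.6, 4.7]
width: 0.0106
gripper_force: 69.0
```

```bash
python3 - <<'E'
from look import *
s=get_state()['position']
go((s[0],s[1],.33,95.1),(.48,.12,.33,46),(.455,.3487,.33,-3.4),(.455,.3487,.2,-3.4))
E
```

```text
at [ 0.5056 -0.1082  0.0941] yaw 95.1 tilt [-0.0014 -0.0009] w 0.0106 q6 -2.0 t 21.9
[ 0.    0.   -9.44] -0.0
[0.21 9.18 0.  ] 8.18
[7.07 5.89 0.  ] 8.23
[0.  0.  5.2] -0.0
```

Call:
drive_tool(
  rows=[
    [0,0,-0.3,0],
    [0,0,-1.1,0],
    [0,0,-2.3,0],
    [0,0,-3.7,0],
    [0,0,-5.2,0],
    [0,0,-6.7,0],
    [0,0,-8.2,0],
    [0,0,-9.44,0],
  ],
)

```text
clock: 22.6
position: [0.5048, -0.1075, 0.3321]
ee_rot: [0.001, -0.044, 0.999, -0.0]
contact_force: [0.7, -0.2, -1.5]
width: 0.0109
gripper_force: 68.4
```

Call:
drive_tool(
  rows=[
    [0,0.7,0,0.7],
    [0,1.8,0,1.7],
    [0.1,3,0,2.8],
    [0.1,4.3,0,3.9],
    [0.1,5.5,0,5],
    [0.2,6.8,0,6.1],
    [0.2,8,0,7.2],
    [0.21,9.18,0,8.18],
  ],
)

```text
clock: 23.27
position: [0.4783, 0.122, 0.3291]
ee_rot: [-0.001, 0.377, 0.926, -0.0]
contact_force: [0.9, 0.5, -1.4]
width: 0.011
gripper_force: 68.4
```

Call:
drive_tool(
  rows=[
    [0.9,0.8,0,1.1],
    [1.9,1.6,0,2.2],
    [2.9,2.5,0,3.3],
    [3.9,3.3,0,4.4],
    [4.9,4.1,0,5.5],
    [5.8,4.8,0,6.6],
    [6.6,5.5,0,7.6],
    [7.07,5.89,0,8.23],
  ],
)

```text
clock: 23.93
position: [0.4533, 0.3518, 0.3287]
ee_rot: [-0.001, 0.728, 0.685, -0.0]
contact_force: [0.8, 1.3, -1.5]
width: 0.0106
gripper_force: 68.4
```

Call:
drive_tool(
  rows=[
    [0,0,0.4,0],
    [0,0,1.3,0],
    [0,0,2.5,0],
    [0,0,3.8,0],
    [0,0,4.8,0],
    [0,0,5.2,0],
    [0,0,5.2,0],
    [0,0,5.2,0],
  ],
)

```text
clock: 24.6
position: [0.4548, 0.3487, 0.1995]
ee_rot: [-0.0, 0.728, 0.686, -0.0]
contact_force: [0.4, 0.0, -0.9]
width: 0.0108
gripper_force: 68.4
```

```bash
python3 - <<'E'
from look import *
look('w10',((.004,.013),(.1,.14),(.165,.18),(.185,.21)),(.40,.52,.27,.43))
go((.455,.3487,.1005,-3.4))
E
```

```text
0.004 [306 120   8 104 560] [517.3 338.7 120.1   7.7] 88.3 5.7
0.004 [ 224  127   62   48 1334] [456.1 368.   66.3  52.2] -3.2 5.8
0.004 [237 136  35  39 525] [455.8 363.6  42.1  36.4] 86.9 7.7
0.1 [210 151   9  24 134] [430.  380.9  17.9   1.8] -89.9 122.3
0.1 [289 151  10  24 150] [482.1 378.5  16.5   1.9] 79.7 122.1
0.165 [ 201  172  106   99 6110] [454.9 358.3  59.6  56.2] 86.6 171.2
0.185 [ 212  206   85  110 3920] [456.9 349.2  53.6  35.2] -70.3 202.6
at [0.4555 0.3492 0.2007] yaw -3.37 tilt [0.0013 0.002 ] w 0.0109 q6 0.59 t 24.6
[-0.02 -0.02  4.01] 0.01
```

View pics/w10.png

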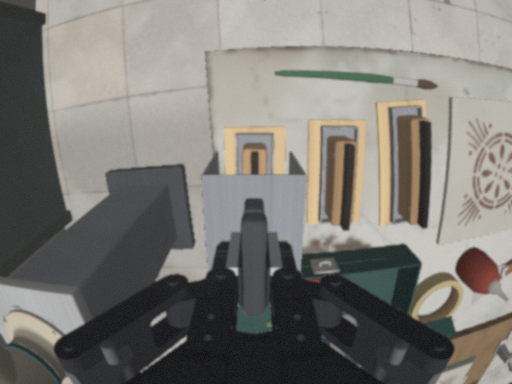

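The short cover (254,200) hangs level and in line over the short squeegee; all three squeegees stand in their channels.

Call:
drive_tool(
  rows=[
    [0,0,0.4,0],
    [0,0,1.2,0],
    [0,0,2.1,0],
    [0,0,2.9,0],
    [0,0,3.5,0],
    [0,0,3.8,0],
    [0,0,3.97,0],
    [0,0,3.97,0],
  ],
)

```text
clock: 25.32
position: [0.4551, 0.3494, 0.1008]
ee_rot: [0.0, 0.728, 0.686, 0.001]
contact_force: [-0.1, 0.1, -1.6]
width: 0.0106
gripper_force: 68.5
```

Call:
drive_tool(
  rows=[
    [0,0,0.02,0],
    [0,0,0.02,0],
    [0,0,0.02,0],
    [0,0,0.02,0],
    [0,0,0.02,0],
    [0,0,0.02,0],
    [0,0,0.02,0],
    [0,0,0.02,0],
  ],
)

```text
clock: 25.98
position: [0.455, 0.3494, 0.1001]
ee_rot: [0.0, 0.728, 0.686, 0.001]
contact_force: [-1.0, 0.0, 3.3]
width: 0.0106
gripper_force: 69.1
```

```bash
python3 - <<'E'
from look import *
go((.455,.3487,.100,-3.4))
E
```

```text
at [0.455  0.3494 0.1001] yaw -3.37 tilt [0.001  0.0012] w 0.0106 q6 0.59 t 26.0
[-0.03  0.    0.01] 0.01
```

Touched down. I release it and go on to the long cover.

Call:
drive_tool(
  rows=[
    [0,0,0,0],
    [0,0,0,0],
    [0,0,0,0],
    [0,0,0,0],
    [0,0,0,0],
    [0,0,-0.3,0],
    [0,0,-1.2,0],
    [0,0,-2.4,0],
  ],
  grip=40,
)

```text
clock: 26.65
position: [0.4531, 0.3481, 0.1583]
ee_rot: [-0.001, 0.728, 0.686, -0.003]
contact_force: [0.7, 0.4, -0.2]
width: 0.0402
gripper_force: 0.0
```

Call:
drive_tool(
  rows=[
    [0,0,-1.4,0],
    [0,0,-2.9,0],
    [0,0,-4.4,0],
    [0,0,-5.4,0],
    [0,0,-5.8,0],
    [0,0,-5.8,0],
    [0,0,-5.8,0],
    [0,0,-5.8,0],
  ],
)

```text
clock: 27.32
position: [0.4536, 0.3484, 0.3024]
ee_rot: [-0.0, 0.728, 0.686, -0.002]
contact_force: [-0.4, 0.4, 0.3]
width: 0.0401
gripper_force: 0.0
```

```bash
python3 - <<'E'
from look import *
look('w11',((.004,.013),(.058,.08),(.09,.11)),(.40,.52,.27,.43))
go((.46,.02,.30,45),(.5,-.3143,.30,91.7),(.5,-.3143,.155,91.7))
E
```

```text
0.004 [297 113   5  82 342] [517.  338.2 120.5   6.3] 89.2 5.7
0.004 [233 118  47  10 288] [457.9 387.8  64.7  13. ] -3.3 5.8
0.004 [243 125  26   3  78] [456.8 383.   35.    3.3] -3.4 7.7
0.058 [ 232  126   48   66 2401] [454.3 348.8  80.   56.4] 86.5 71.7
0.09 [250 140  11  50 540] [454.  349.4  55.7  11.4] 86.8 103.4
at [0.4536 0.3484 0.3021] yaw -3.37 tilt [-0.0026 -0.0039] w 0.0399 q6 0.59 t 27.4
[-13.1    1.03   0.08] -8.06
[-10.59  -8.32   0.  ] -7.78
[0.  0.  5.8] -0.0
```

Call:
drive_tool(
  rows=[
    [-1.2,0.1,0,-0.8],
    [-2.8,0.2,0,-1.8],
    [-4.4,0.4,0,-2.8],
    [-6,0.5,0,-3.8],
    [-7.6,0.6,0,-4.8],
    [-9.2,0.7,0,-5.9],
    [-10.8,0.9,0,-7],
    [-12.4,1,0,-8.06],
  ],
)

```text
clock: 28.03
position: [0.4605, 0.049, 0.3027]
ee_rot: [-0.002, 0.391, 0.92, -0.001]
contact_force: [0.5, 0.1, 0.2]
width: 0.04
gripper_force: 0.0
```

Call:
drive_tool(
  rows=[
    [-1.3,-1,0,-1],
    [-2.6,-2,0,-2],
    [-3.9,-3,0,-3],
    [-5.2,-4,0,-4],
    [-6.5,-5,0,-5],
    [-7.8,-6,0,-6],
    [-9,-7,0,-7],
    [-10,-7.8,0,-7.78],
  ],
)

```text
clock: 28.7
position: [0.4922, -0.2673, 0.3022]
ee_rot: [-0.002, -0.005, 1.0, 0.001]
contact_force: [1.6, 0.0, 0.6]
width: 0.0401
gripper_force: 0.0
```

```bash
python3 - <<'E'
from look import *
go((.5,-.3143,.30,91.7),(.5,-.3143,.155,91.7))
E
```

```text
at [ 0.4922 -0.2673  0.3022] yaw 90.56 tilt [0.0032 0.0017] w 0.0401 q6 -2.2 t 28.7
[-0.29 -1.88  0.09] -0.19
[0.  0.  5.8] -0.0
```

Call:
drive_tool(
  rows=[
    [-0.2,-0.9,0,-0.1],
    [-0.29,-1.8,0,-0.2],
    [-0.29,-1.8,0.6,-0.2],
    [-0.29,-1.8,1.8,-0.2],
    [-0.29,-1.8,3.2,-0.2],
    [-0.29,-1.8,4.6,-0.2],
    [-0.29,-1.8,5.6,-0.2],
    [-0.29,-1.8,5.7,-0.2],
  ],
)

```text
clock: 29.37
position: [0.4966, -0.3067, 0.1547]
ee_rot: [-0.006, -0.013, 1.0, 0.005]
contact_force: [-1.6, 1.1, -0.6]
width: 0.0396
gripper_force: 0.0
```

Call:
drive_tool(
  rows=[
    [0,0,0.1,0],
    [0,0,0.1,0],
    [0,0,0.1,0],
    [0,0,0.1,0],
    [0,0,0.1,0],
    [0,0,0.1,0],
    [0,0,0.1,0],
    [0,0,0.1,0],
  ],
)

```text
clock: 30.03
position: [0.5007, -0.3097, 0.16]
ee_rot: [0.0, -0.014, 1.0, -0.0]
contact_force: [-0.1, -0.8, 0.0]
width: 0.04
gripper_force: 0.0
```

```bash
python3 - <<'E'
from look import *
look('w12',((.058,.07),(.08,.11)),(.41,.58,-.35,-.27))
go((.5,-.3143,.094,91.7))
E
```

```text
0.058 [  207   108    79   167 10345] [ 500.1 -314.9  139.5   56.8] 2.1 65.9
0.08 [ 236  170   19   82 1404] [ 499.9 -315.3   55.5   11.8] 1.6 97.5
at [ 0.5006 -0.3097  0.1598] yaw 91.55 tilt [-0.0005 -0.0003] w 0.0401 q6 -2.27 t 30.1
[ 0.03 -0.18  2.63] -0.02
```

Call:
drive_tool(
  rows=[
    [0.02,-0.1,0.3,-0.05],
    [0.02,-0.21,0.9,-0.05],
    [0.02,-0.21,1.6,-0.05],
    [0.02,-0.21,2.2,-0.05],
    [0.02,-0.21,2.61,-0.05],
    [0.02,-0.21,2.61,-0.05],
    [0.02,-0.21,2.61,-0.05],
    [0.02,-0.21,2.61,-0.05],
  ],
)

```text
clock: 30.75
position: [0.5007, -0.3153, 0.0948]
ee_rot: [0.0, -0.016, 1.0, -0.0]
contact_force: [0.6, 0.8, 0.3]
width: 0.0401
gripper_force: 0.0
```

Call:
drive_tool(
  rows=[
    [0,0,0,0],
    [0,0,0,0],
    [0,0,0,0],
    [0,0,0,0],
    [0,0,0,0],
    [0,0,0,0],
    [0,0,0,0],
    [0,0,0,0],
  ],
  grip=2,
  newtons=80,
)

```text
clock: 31.42
position: [0.5008, -0.3152, 0.0954]
ee_rot: [0.001, -0.016, 1.0, -0.0]
contact_force: [-0.3, 0.5, 6.3]
width: 0.0105
gripper_force: 78.9
```

```bash
python3 - <<'E'
from look import *
s=get_state()['position']
go((s[0],s[1],.33,91.9),(.47,-.06,.33,60),(.52,.2,.33,20),(.633,.3453,.33,4.9),(.633,.3453,.2,4.9))
E
```

```text
at [ 0.5008 -0.3152  0.0954] yaw 91.85 tilt [-0.0016 -0.001 ] w 0.0105 q6 -2.28 t 31.4
[ 0.    0.   -9.38] -0.01
[ 0.89 10.24  0.  ] 5.32
[ 3.47 10.01  0.  ] 6.67
[3.92 6.24 0.  ] 2.52
[0.  0.  5.2] -0.0
```

Call:
drive_tool(
  rows=[
    [0,0,-0.3,0],
    [0,0,-1.1,0],
    [0,0,-2.3,0],
    [0,0,-3.7,0],
    [0,0,-5.2,0],
    [0,0,-6.7,0],
    [0,0,-8.2,0],
    [0,0,-9.4,0],
  ],
)

```text
clock: 32.08
position: [0.5, -0.3148, 0.3321]
ee_rot: [0.001, -0.016, 1.0, -0.001]
contact_force: [0.6, -1.1, -2.3]
width: 0.0106
gripper_force: 78.3
```

Call:
drive_tool(
  rows=[
    [0.1,0.7,0,0.4],
    [0.2,1.9,0,1],
    [0.3,3.3,0,1.7],
    [0.4,4.7,0,2.4],
    [0.5,6.1,0,3.1],
    [0.7,7.5,0,3.8],
    [0.8,8.9,0,4.6],
    [0.89,10.24,0,5.32],
  ],
)

```text
clock: 32.75
position: [0.4684, -0.058, 0.3289]
ee_rot: [-0.001, 0.261, 0.965, 0.0]
contact_force: [1.0, 0.6, -3.0]
width: 0.0105
gripper_force: 78.3
```

Call:
drive_tool(
  rows=[
    [0.5,1.3,0,0.8],
    [0.9,2.6,0,1.7],
    [1.3,3.9,0,2.6],
    [1.8,5.2,0,3.5],
    [2.2,6.5,0,4.3],
    [2.7,7.7,0,5.2],
    [3.1,8.9,0,6],
    [3.47,10.01,0,6.67],
  ],
)

```text
clock: 33.42
position: [0.5194, 0.202, 0.3288]
ee_rot: [-0.001, 0.576, 0.818, -0.001]
contact_force: [0.4, -0.7, -1.9]
width: 0.0107
gripper_force: 78.3
```

Call:
drive_tool(
  rows=[
    [0.6,0.9,0,0.4],
    [1.3,2,0,0.8],
    [2,3.1,0,1.2],
    [2.7,4.2,0,1.7],
    [3.3,5.2,0,2.1],
    [3.7,5.9,0,2.4],
    [3.92,6.24,0,2.52],
    [3.92,6.24,0,2.52],
  ],
)

```text
clock: 34.08
position: [0.6342, 0.3474, 0.3268]
ee_rot: [-0.001, 0.676, 0.737, -0.001]
contact_force: [-0.3, 0.2, -3.0]
width: 0.0106
gripper_force: 78.4
```

```bash
python3 - <<'E'
from look import *
go((.633,.3453,.33,4.9),(.633,.3453,.2,4.9))
E
```

```text
at [0.6342 0.3474 0.3268] yaw 4.87 tilt [-0.0001 -0.0022] w 0.0106 q6 0.32 t 34.1
[-0.08 -0.05 -0.13] -0.0
[0.  0.  5.2] -0.0
```

Call:
drive_tool(
  rows=[
    [0,0,0.4,0],
    [0,0,1.3,0],
    [0,0,2.5,0],
    [0,0,3.8,0],
    [0,0,4.7,0],
    [0,0,5.1,0],
    [0,0,5.1,0],
    [0,0,5.1,0],
  ],
)

```text
clock: 34.75
position: [0.6331, 0.3449, 0.2023]
ee_rot: [0.0, 0.677, 0.736, -0.0]
contact_force: [1.1, -0.1, -1.8]
width: 0.0105
gripper_force: 78.3
```

```bash
python3 - <<'E'
from look import *
look('w13',((.004,.013),(.165,.18),(.185,.21)),(.58,.68,.25,.45))
go((.633,.3453,.101,4.9))
E
```

```text
0.004 [211  68  93  20 810] [628.7 443.1  97.4  11.5] -3.4 9.7
0.004 [223  99  63  17 574] [627.6 411.3  65.8  17.3] 4.8 5.9
0.004 [238 106  35  10 273] [628.8 407.2  35.7   9.8] 6.8 8.0
0.165 [  199   115   111   157 12314] [630.8 368.7  92.6  56.6] -85.2 172.7
0.165 [237 306  34  22 579] [637.8 285.3  22.8  21.3] 3.9 172.5
0.185 [ 212  202   84  111 3841] [634.9 346.5  54.1  35. ] -61.8 204.1
at [0.634  0.3454 0.2037] yaw 4.78 tilt [0.0008 0.0027] w 0.0107 q6 0.32 t 34.8
[-0.   -0.04  4.11] -0.02
```

View pics/w13.png

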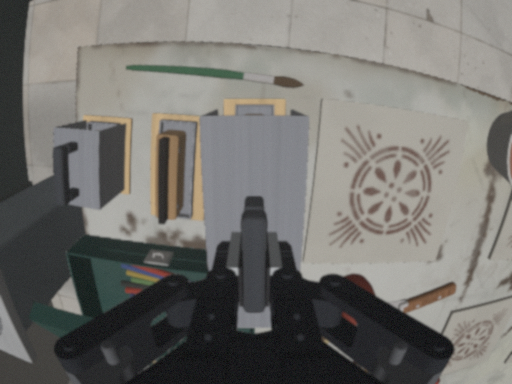

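The long cover (254,170) is lined up over its channel; the short cover stands home at left (95,165).

Call:
drive_tool(
  rows=[
    [0,0,0.4,0],
    [0,0,1.2,0],
    [0,0,2.1,0],
    [0,0,2.9,0],
    [0,0,3.5,0],
    [0,0,3.85,0],
    [0,0,4.03,0],
    [0,0,4.03,0],
  ],
)

```text
clock: 35.47
position: [0.6338, 0.3458, 0.1021]
ee_rot: [0.0, 0.677, 0.736, 0.001]
contact_force: [0.6, 0.2, -2.6]
width: 0.0108
gripper_force: 78.4
```

Call:
drive_tool(
  rows=[
    [0,0,0.03,0],
    [0,0,0.03,0],
    [0,0,0.03,0],
    [0,0,0.03,0],
    [0,0,0.03,0],
    [0,0,0.03,0],
    [0,0,0.03,0],
    [0,0,0.03,0],
  ],
)

```text
clock: 36.13
position: [0.6343, 0.346, 0.1015]
ee_rot: [0.001, 0.677, 0.736, 0.001]
contact_force: [1.2, 1.1, 4.0]
width: 0.0105
gripper_force: 79.4
```

Home. I release it, rise, and check.

Call:
drive_tool(
  rows=[
    [0,0,0,0],
    [0,0,0,0],
    [0,0,0,0],
    [0,0,0,0],
    [0,0,0,0],
    [0,0,-0.3,0],
    [0,0,-1.2,0],
    [0,0,-2.4,0],
  ],
  grip=40,
)

```text
clock: 36.8
position: [0.6316, 0.3448, 0.1583]
ee_rot: [-0.001, 0.677, 0.736, -0.003]
contact_force: [-0.1, 0.7, -0.1]
width: 0.0397
gripper_force: 0.0
```

Call:
drive_tool(
  rows=[
    [0,0,-1.4,0],
    [0,0,-2.9,0],
    [0,0,-4.4,0],
    [0,0,-5.4,0],
    [0,0,-5.8,0],
    [0,0,-5.8,0],
    [0,0,-5.8,0],
    [0,0,-5.8,0],
  ],
)

```text
clock: 37.47
position: [0.6324, 0.3451, 0.3025]
ee_rot: [-0.001, 0.677, 0.736, -0.002]
contact_force: [-0.6, -0.3, -0.6]
width: 0.0401
gripper_force: 0.0
```

```bash
python3 - <<'E'
from look import *
look('w14',((.058,.08),(.09,.11)),(.58,.68,.25,.45))
go((.53,.1,.30,60),(.47,-.16,.30,91.7),(.5065,-.4108,.30,92.1),(.5065,-.4108,.158,92.1))
E
```

```text
0.058 [ 233  102   48  112 4565] [634.1 345.9 140.1  56.5] -85.4 71.7
0.09 [251 140  11  50 538] [633.7 346.7  55.7  11.4] -85.3 103.4
at [0.6324 0.3451 0.3022] yaw 4.79 tilt [-0.0016 -0.0051] w 0.04 q6 0.32 t 37.5
[-9.43 -4.9   0.09] -9.2
[ -3.12 -10.21   0.  ] -5.28
[ -1.16 -10.07   0.  ] -0.07
[0.   0.   5.68] -0.0
```

Call:
drive_tool(
  rows=[
    [-0.8,-0.4,0,-0.9],
    [-2,-1,0,-2],
    [-3.3,-1.7,0,-3.1],
    [-4.6,-2.4,0,-4.3],
    [-5.9,-3,0,-5.5],
    [-7.2,-3.7,0,-6.7],
    [-8.4,-4.4,0,-7.9],
    [-9.43,-4.9,0,-9.05],
  ],
)

```text
clock: 38.18
position: [0.5284, 0.0984, 0.3032]
ee_rot: [-0.002, 0.264, 0.965, -0.001]
contact_force: [-0.4, -0.2, -1.0]
width: 0.04
gripper_force: 0.0
```

Call:
drive_tool(
  rows=[
    [-0.4,-1.2,0,-0.7],
    [-0.8,-2.5,0,-1.4],
    [-1.2,-3.8,0,-2.1],
    [-1.6,-5.1,0,-2.8],
    [-2,-6.4,0,-3.5],
    [-2.4,-7.7,0,-4.2],
    [-2.8,-9,0,-4.9],
    [-3.12,-10.21,0,-5.4],
  ],
)

```text
clock: 38.85
position: [0.4653, -0.1601, 0.3033]
ee_rot: [-0.002, -0.015, 1.0, 0.001]
contact_force: [0.3, 0.7, 0.0]
width: 0.0399
gripper_force: 0.0
```

Call:
drive_tool(
  rows=[
    [-0.2,-1.3,0,-0.07],
    [-0.4,-2.7,0,-0.07],
    [-0.5,-4.1,0,-0.07],
    [-0.7,-5.5,0,-0.07],
    [-0.8,-6.9,0,-0.07],
    [-1,-8.2,0,-0.07],
    [-1.1,-9.4,0,-0.07],
    [-1.16,-10.07,0,-0.07],
  ],
)

```text
clock: 39.52
position: [0.5017, -0.4128, 0.302]
ee_rot: [-0.002, -0.016, 1.0, 0.001]
contact_force: [0.4, 0.3, 1.1]
width: 0.0398
gripper_force: 0.0
```

Call:
drive_tool(
  rows=[
    [0,0,0.6,0],
    [0,0,1.8,0],
    [0,0,3.2,0],
    [0,0,4.6,0],
    [0,0,5.4,0],
    [0,0,5.6,0],
    [0,0,5.6,0],
    [0,0,5.6,0],
  ],
)

```text
clock: 40.18
position: [0.5025, -0.4098, 0.1653]
ee_rot: [-0.0, -0.017, 1.0, 0.0]
contact_force: [-0.2, -0.5, -0.8]
width: 0.0401
gripper_force: 0.0
```

```bash
python3 - <<'E'
from look import *
look('w15',((.058,.07),(.08,.11)),(.41,.58,-.45,-.36))
go((.5065,-.4108,.095,92.1))
E
```

```text
0.058 [ 214  134   75  128 7527] [ 506.8 -411.9  109.4   56.7] 2.0 65.9
0.08 [ 241  175   18   79 1312] [ 506.4 -412.3   55.7   11.8] 2.1 97.5
at [ 0.503  -0.4103  0.1664] yaw 91.91 tilt [-0.0016 -0.0015] w 0.0403 q6 -2.4 t 40.2
[-0.14 -0.03  2.86] -0.03
```

Call:
drive_tool(
  rows=[
    [-0.1,-0.06,0.3,-0.03],
    [-0.15,-0.06,0.9,-0.03],
    [-0.15,-0.06,1.7,-0.03],
    [-0.15,-0.06,2.4,-0.03],
    [-0.15,-0.06,2.84,-0.03],
    [-0.15,-0.06,2.84,-0.03],
    [-0.15,-0.06,2.84,-0.03],
    [-0.15,-0.06,2.84,-0.03],
  ],
)

```text
clock: 40.9
position: [0.5069, -0.4117, 0.0956]
ee_rot: [0.001, -0.018, 1.0, -0.001]
contact_force: [-0.5, -0.7, 0.3]
width: 0.0398
gripper_force: 0.0
```

Call:
drive_tool(
  rows=[
    [0,0,0,0],
    [0,0,0,0],
    [0,0,0,0],
    [0,0,0,0],
    [0,0,0,0],
    [0,0,0,0],
    [0,0,0,0],
    [0,0,0,0],
  ],
  grip=2,
  newtons=80,
)

```text
clock: 41.57
position: [0.5067, -0.4119, 0.0955]
ee_rot: [0.001, -0.018, 1.0, -0.001]
contact_force: [0.2, -0.9, 5.3]
width: 0.0103
gripper_force: 79.0
```

```bash
python3 - <<'E'
from look import *
s=get_state()['position']
go((s[0],s[1],.33,92),(.46,-.13,.33,70),(.48,.13,.33,30),(.5455,.3375,.33,-1.2),(.5455,.3375,.2,-1.2))
E
```

```text
at [ 0.5067 -0.4119  0.0955] yaw 92.09 tilt [-0.0018 -0.0022] w 0.0103 q6 -2.4 t 41.6
[ 0.    0.   -9.38] 0.02
[ 1.47 11.33  0.  ] 3.67
[ 2.81 10.05  0.  ] 6.67
[5.88 6.42 0.  ] 5.2
[0.  0.  5.2] -0.0
```

Call:
drive_tool(
  rows=[
    [0,0,-0.3,0],
    [0,0,-1.1,0],
    [0,0,-2.3,0],
    [0,0,-3.7,0],
    [0,0,-5.2,0],
    [0,0,-6.7,0],
    [0,0,-8.2,0],
    [0,0,-9.4,0],
  ],
)

```text
clock: 42.23
position: [0.5059, -0.4105, 0.332]
ee_rot: [0.0, -0.018, 1.0, -0.0]
contact_force: [-0.2, -0.3, -1.8]
width: 0.0103
gripper_force: 78.2
```

Call:
drive_tool(
  rows=[
    [0.1,0.8,0,0.2],
    [0.3,2.2,0,0.7],
    [0.5,3.7,0,1.2],
    [0.7,5.2,0,1.7],
    [0.9,6.8,0,2.2],
    [1.1,8.3,0,2.7],
    [1.3,9.8,0,3.2],
    [1.47,11.33,0,3.67],
  ],
)

```text
clock: 42.9
position: [0.4575, -0.1271, 0.3287]
ee_rot: [-0.001, 0.175, 0.985, 0.001]
contact_force: [1.0, 1.1, -1.0]
width: 0.011
gripper_force: 78.3
```

Call:
drive_tool(
  rows=[
    [0.4,1.3,0,0.8],
    [0.7,2.6,0,1.7],
    [1.1,3.9,0,2.6],
    [1.5,5.2,0,3.5],
    [1.8,6.5,0,4.3],
    [2.2,7.7,0,5.2],
    [2.5,8.9,0,6],
    [2.81,10.05,0,6.67],
  ],
)

```text
clock: 43.57
position: [0.4775, 0.1327, 0.3289]
ee_rot: [-0.001, 0.501, 0.865, -0.0]
contact_force: [1.0, -0.3, -1.5]
width: 0.0103
gripper_force: 78.3
```

Call:
drive_tool(
  rows=[
    [0.9,1,0,0.8],
    [1.9,2.1,0,1.6],
    [2.9,3.2,0,2.5],
    [3.9,4.3,0,3.4],
    [4.8,5.3,0,4.2],
    [5.5,6,0,4.8],
    [5.88,6.42,0,5.2],
    [5.88,6.42,0,5.2],
  ],
)

```text
clock: 44.23
position: [0.5437, 0.3417, 0.3274]
ee_rot: [-0.001, 0.713, 0.701, -0.001]
contact_force: [-0.1, -0.1, -2.0]
width: 0.0104
gripper_force: 78.3
```

```bash
python3 - <<'E'
from look import *
go((.5455,.3375,.33,-1.2),(.5455,.3375,.2,-1.2))
E
```

```text
at [0.5437 0.3417 0.3274] yaw -1.02 tilt [ 0.0007 -0.0028] w 0.0104 q6 0.47 t 44.2
[-0.16  0.07 -0.1 ] 0.03
[0.  0.  5.2] -0.0
```

Call:
drive_tool(
  rows=[
    [-0.06,0.03,0.4,0.03],
    [-0.06,0.03,1.3,0.03],
    [-0.06,0.03,2.5,0.03],
    [-0.06,0.03,3.8,0.03],
    [-0.06,0.03,4.7,0.03],
    [-0.06,0.03,5.1,0.03],
    [-0.06,0.03,5.1,0.03],
    [-0.06,0.03,5.1,0.03],
  ],
)

```text
clock: 44.9
position: [0.5447, 0.3362, 0.2021]
ee_rot: [0.0, 0.715, 0.699, -0.0]
contact_force: [0.4, 0.5, -0.3]
width: 0.0102
gripper_force: 78.2
```

```bash
python3 - <<'E'
from look import *
look('w16',((.165,.18),),(.48,.6,.25,.45))
go((.5455,.3375,.1015,-1.2))
E
```

```text
0.165 [ 200  144  108  128 9141] [544.6 352.4  77.1  56.4] 88.5 172.4
at [0.5454 0.3367 0.2033] yaw -1.35 tilt [0.001  0.0022] w 0.0103 q6 0.47 t 45.0
[0.03 0.   4.07] -0.03
```

View pics/w16.png

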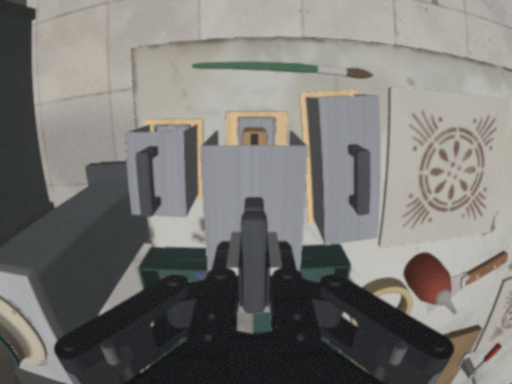

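The middle cover (254,190) is centred over its squeegee, between the two covers already placed.

Call:
drive_tool(
  rows=[
    [0.02,0.01,0.4,0],
    [0.02,0.01,1.2,0],
    [0.02,0.01,2.1,0],
    [0.02,0.01,2.9,0],
    [0.02,0.01,3.5,0],
    [0.02,0.01,3.85,0],
    [0.02,0.01,4.02,0],
    [0.02,0.01,4.02,0],
  ],
)

```text
clock: 45.62
position: [0.5453, 0.3378, 0.1022]
ee_rot: [0.0, 0.715, 0.699, 0.001]
contact_force: [0.2, 0.2, -1.4]
width: 0.0104
gripper_force: 78.3
```

Call:
drive_tool(
  rows=[
    [0,0,0.03,0],
    [0,0,0.03,0],
    [0,0,0.03,0],
    [0,0,0.03,0],
    [0,0,0.03,0],
    [0,0,0.03,0],
    [0,0,0.03,0],
    [0,0,0.03,0],
  ],
)

```text
clock: 46.28
position: [0.5458, 0.3381, 0.1015]
ee_rot: [0.0, 0.715, 0.699, 0.001]
contact_force: [1.2, 1.2, 3.7]
width: 0.0101
gripper_force: 79.2
```

Call:
drive_tool(
  rows=[
    [0,0,0,0],
    [0,0,0,0],
    [0,0,0,0],
    [0,0,0,0],
    [0,0,0,0],
    [0,0,-0.3,0],
    [0,0,-1.2,0],
    [0,0,-2.4,0],
  ],
  grip=40,
)

```text
clock: 46.95
position: [0.5432, 0.3366, 0.159]
ee_rot: [-0.001, 0.715, 0.699, -0.003]
contact_force: [0.3, 0.3, -1.4]
width: 0.04
gripper_force: 0.0
```

Call:
drive_tool(
  rows=[
    [0,0,-1.4,0],
    [0,0,-2.9,0],
    [0,0,-4.4,0],
    [0,0,-5.8,0],
    [0,0,-6.5,0],
    [0,0,-6.5,0],
    [0,0,-6.5,0],
    [0,0,-6.5,0],
  ],
)

```text
clock: 47.62
position: [0.5442, 0.3371, 0.3219]
ee_rot: [-0.0, 0.715, 0.699, -0.001]
contact_force: [-1.4, 0.7, -1.0]
width: 0.0398
gripper_force: 0.0
```

```bash
python3 - <<'E'
from look import *
look('w17',((.058,.08),(.09,.11)),(.41,.68,.26,.45))
E
```

```text
0.058 [ 297   94   49  109 3991] [633.7 346.  140.5  56.7] -85.2 71.8
0.058 [ 233  114   46   84 3163] [545.2 337.6 109.7  56.4] 88.4 71.8
0.058 [ 164  119   45   62 2079] [454.4 349.1  81.   57.3] 87.1 71.7
0.09 [322 130  13  47 495] [633.4 346.4  55.7  12.8] -87.2 103.3
0.09 [174 132  13  46 500] [454.5 349.4  54.8  13.5] 88.1 103.2
0.09 [250 138  11  47 495] [545.  338.5  55.6  11.9] 89.0 103.3
```

All three covers stand home (web tops at 72 mm, within 2 mm of centre) and the arm is clear.

```bash
python3 -c "
from rig import order
print(order.sign_off())"
```

```text
the job is handed in; nothing more can be done
None
```

I put both loose squeegees in their channels, set all three covers fully down on their feet within about 2 mm of centre by the wrist camera, and handed the job in at about 48 s of the 149 s; no verdict was returned.

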